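# Heft three look-alike tins and pile them heaviest first

### The job

Three tins look alike but hold different amounts of metal samples. Find out by lifting which is heavier, and pile all three for storage on the middle of the blue square mat: the heaviest at the bottom, the lightest on top, upright and squarely one above the other. Set the tins down without dropping or tipping them, and leave the timer, the beaker and the amber bottle where they are.

Things in the scene. Friction and masses are not known exactly. Their poses are not given: they have to be found in the camera images.
- tin_a: one of three look-alike upright tins: metal, grey band, dark ribbed lid (sealed), flat top and bottom, 54 mm diameter, 40 mm high, strong sides. Origin: centre of its underside, z up. One of the three weighs about 150 g, one 350 g, one 650 g (each within 8 percent); which is which cannot be seen and changes from run to run; contents central, with 1.5 mm of play
- tin_b: one of three look-alike upright tins: metal, grey band, dark ribbed lid (sealed), flat top and bottom, 54 mm diameter, 40 mm high, strong sides. Origin: centre of its underside, z up. One of the three weighs about 150 g, one 350 g, one 650 g (each within 8 percent); which is which cannot be seen and changes from run to run; contents central, with 1.5 mm of play
- tin_c: one of three look-alike upright tins: metal, grey band, dark ribbed lid (sealed), flat top and bottom, 54 mm diameter, 40 mm high, strong sides. Origin: centre of its underside, z up. One of the three weighs about 150 g, one 350 g, one 650 g (each within 8 percent); which is which cannot be seen and changes from run to run; contents central, with 1.5 mm of play
- mat: blue square mat with a thin metal border, fixed to the worktop, 100 x 100 mm, top 6 mm above the worktop. Origin: centre of its underside; x and y along its sides
- timer: white kitchen-type digital timer lying on its back, 58 x 66 x 18 mm, bystander. Origin: centre of its underside
- beaker: small clear empty beaker, 58 mm diameter, 72 mm high, bystander. Origin: centre of its underside
- amber_bottle: amber bottle with a black cap, 56 mm diameter, 104 mm high, bystander. Origin: centre of its underside
Not all that is in view belongs to the job. What is shaped like the tin_b but red is not meant.

How it is judged:
By the outcome, as a careful person would: the job done as asked, in the order asked, and still so for the second after the job is handed in, with the robot touching nothing.
It also fails if it takes over 72 s, if anything falls off the work surface, if the arm or the gripper's body presses on something with over 40 N, if the wrist force passes 120 N, or if a joint passes its speed limit or range.

### The arm

A 6-joint arm with a two-finger parallel gripper is mounted at the origin on a cart in front of the work surface, level with it; the furniture and walls round the work are solid. World frame = base frame: x ahead of the robot, y to its left, z up, the work surface at z = 0. Lengths are in m, angles in rad, forces in N, time in s.
With the tool pointing down it reaches from about 0.3 to 0.775 m from the base axis. Payload 14.6 kg.
Tool frame: the origin (TCP) lies between the finger pads; the fingertips stand 14 mm ahead of it and the grasp point (between the pads) lies 5 mm behind it; z points along the fingers, y is the line along which they close (so a half turn about z gives the same grasp; the last joint's range is limited). The gripper opens to 94 mm and grips with 3 to 60 N. Pads are 16 mm wide; open, the fingers measure 119 mm over their backs; the gripper's body (75 mm by 177 mm) begins 78 mm behind the grasp point.
Start: joints at [-1.198, 0.3, 1.521, -0, 1.321, -0.067], TCP at [0.234, -0.498, 0.219] pointing down, gripper open.
Joint ranges: [-3.03, 3.03], [-0.79, 2.21], [0.23, 2.52], [-1.04, 4.18], [0, 3.07], [-2.55, 2.55]. Speed limits (rad/s): [2.22, 2.22, 2.57, 3.14, 3.14, 3.14].

### API

Orientations are given as [roll, pitch, yaw] about the fixed x, y, z axes, in that order (R = Rz(yaw) Ry(pitch) Rx(roll)).
In Python, from station import ctrl gives the robot as it stands. The module is installed in compiled form; this text tells all that it offers.
- The arm moves only by the tool move_arm, never from a script. Its argument "targets" is a list of rows, each a list of 7 numbers: the opening, from -1 (shut) to 1 (fully open), then the shift along the tool's x, y, z in units of 50 mm (1.0 is 50 mm), then the turn, a rotation vector about the tool's x, y, z in rad. A call has 1 to 12 rows; each row is the pose to reach, as a shift and turn from the pose commanded when the call began, along the tool's axes at that moment; what a row does not reach only later rows make up. A row lasts 1/10 s, in which the tool goes at most 50 mm and 8.59 degrees, less where a joint would pass 70% of its speed; a pose out of reach is approached as far as the arm can. A call with a gripper value outside its range is refused whole. The fingers move at their own pace and stop on an object; "grip_force" is the grip in N (left out, the last holds). Time passes only in rows, so rows that repeat a pose let the fingers close. It gives the time, the measured TCP pose, the force, the opening and the grip force at its end, in the units of the state.
- ctrl.get_obs(): the state, without advancing time (a new reading comes with each control period).
- ctrl.camera(name): name is "side" or "top" or "wrist"; returns (picture, depth): 480x640x3 uint8, red, green, blue; 480x640 float32, m along the optical axis (not along the pixel's ray), 0 where there is no reading.
- ctrl.camera_params(name): a dict with "intrinsics" (3x3 intrinsics, pixels), "rvec" (rotation vector, rad) and "tvec" (3), from world to camera coordinates, as OpenCV has them; the wrist camera has in their place "T_tool_cam" (4x4, takes a point from camera to tool coordinates, whose origin is the TCP and whose axes are the flange's). Camera axes: x right, y down, z forward; pixel columns grow to the right and rows downward; lengths in m; the calibration is good to about 2 mm. The wrist camera is an equidistant fisheye: a pixel r from the principal point sees the ray r / f radians off the axis. A picture is of the moment at which its call begins: read the wrist's pose just before it. camera_params takes no time and is no camera call.
- ctrl.hand_in(): hands the job in; it is judged then, once.
Trained networks look in the newest picture that a camera, given by its name, has taken for a name from the list of things; names that differ only in an ending like _2 or _b are one class to them, and where a whole thing is asked for, a point or a joint stands for the part that bears it (a point fixed in the world has none). Each returns a list of dicts, best first, with "score" (0 to 1); they miss things now and then, are a little off and sometimes report something else, mostly with a low value. They report only what shows in the picture. A call takes as long as a camera call. They do not tell look-alikes from the thing itself.
- ctrl.cut_out(camera, target): "region" (480x640 bool, what is visible of it) and "point" ([column, row] in pixels, amid what is visible of it).
- ctrl.tip_of(camera, target): "point" ([column, row] in pixels: a listed point, or the origin of a listed thing).
The state is a dict: "time_s": time; "qpos": joint angles; "joint_vel": joint speeds; "tau": joint torques, N m; "ee_pos": TCP position; "eef_rot": TCP orientation; "force": force on the tool from outside, world axes, zero at the start; "moment": the same for the moment, N m; "grip_width": finger opening in m; "grip_force": force on a finger pad.
Only numpy, scipy, OpenCV 4.12 (cv2) and the standard library are available. Lean on these libraries where they do the work, as an engineer would, in place of code of your own. Each camera call takes 0.05 s, during which the arm holds its last target. There are 200 camera calls.

## Working session

There is one attempt and no reset: what is moved stays moved. The work goes in short steps, Python scripts to look and compute and a tool call to move; the robot and the scene stay as the last step left them, time stands still between calls to the robot, and variables do not carry over. Pictures are saved under pics/ and viewed, at most 10 in all, crops included, and the job is handed in when it is done.

Besides the shell and the picture viewer there is one more tool, called after "Call:" as name(argument=value, ...) on one line, values as JSON. move_arm: Moves the arm, as the interface text tells. Its arguments: {"type":"object","properties":{"targets":{"type":"array"},"grip_force":{"type":"number"}},"required":["targets"]}

```bash
mkdir -p pics
cat > h.py <<'E'
import numpy as np, cv2
from station import ctrl
from scipy.spatial.transform import Rotation as R
def w(cam,depth,mask):
    p=ctrl.camera_params(cam);K=np.array(p["intrinsics"]);Rm=cv2.Rodrigues(np.array(p["rvec"],float))[0];t=np.array(p["tvec"],float).ravel()
    v,u=np.nonzero(mask&(depth>0));z=depth[v,u]
    c=np.stack([(u-K[0,2])/K[0,0]*z,(v-K[1,2])/K[1,1]*z,z],1)
    return (c-t)@Rm
E
python3 - <<'E'
from h import *
o=ctrl.get_obs();print({k:np.round(v,3).tolist() for k,v in o.items()})
ims=[]
for cam in("top","side"):
    im,d=ctrl.camera(cam);ims.append(im);np.save(cam+"_d.npy",d)
    for n in("tin_a","mat","timer","beaker","amber_bottle"):
        for r in ctrl.cut_out(cam,n):
            P=w(cam,d,r["region"])
            if len(P)<20: continue
            zt=np.percentile(P[:,2],95);T=P[P[:,2]>zt-.006]
            c,rad=cv2.minEnclosingCircle(T[:,:2].astype(np.float32))
            print(cam,n,round(r["score"],2),np.round(r["point"]),len(P),"top z",round(zt,3),"mid",np.round((T.min(0)+T.max(0))/2,3)[:2],"mean",T.mean(0).round(3)[:2],"r",round(rad,3),"col",im[r["region"]].mean(0).round())
            if n=="mat": print(cv2.minAreaRect(P[abs(P[:,2]-.006)<.006][:,:2].astype(np.float32)))
cv2.imwrite("pics/1.png",cv2.resize(np.hstack(ims),(800,300))[:,:,::-1])
cv2.imwrite("pics/2.png",ims[0][:,:,::-1])
E
```

```text
{'time_s': 0.0, 'qpos': [-1.198, 0.3, 1.522, -0.0, 1.321, -0.067], 'joint_vel': [-0.001, 0.0, -0.0, -0.001, -0.001, 0.002], 'tau': [0.001, -53.181, -35.274, 0.071, 0.024, -0.0], 'ee_pos': [0.234, -0.497, 0.219], 'eef_rot': [-3.14, -0.0, 0.44], 'force': [0.152, -0.375, 0.296], 'moment': [-0.002, 0.031, 0.037], 'grip_force': 0.0, 'grip_width': 0.094}
top tin_a 0.94 [255. 326.] 567 top z 0.044 mid [0.405 0.228] mean [0.405 0.229] r 0.027 col [223.  76.  71.]
top tin_a 0.9 [383. 275.] 606 top z 0.045 mid [ 0.501 -0.022] mean [ 0.501 -0.022] r 0.027 col [ 94. 102. 107.]
top tin_a 0.65 [298. 289.] 588 top z 0.045 mid [0.481 0.154] mean [0.48  0.154] r 0.027 col [ 93. 102. 107.]
top tin_a 0.64 [190. 259.] 620 top z 0.045 mid [0.551 0.369] mean [0.551 0.37 ] r 0.028 col [ 92.  99. 104.]
top mat 0.59 [340. 210.] 2313 top z 0.011 mid [0.642 0.062] mean [0.642 0.062] r 0.067 col [ 56.  97. 149.]
((0.6428322792053223, 0.061782293021678925), (0.10312526673078537, 0.10218046605587006), 19.965978622436523)
top timer 0.68 [253. 229.] 885 top z 0.022 mid [0.606 0.234] mean [0.607 0.234] r 0.038 col [
[... 877 characters left out ...]
3939), 19.824926376342773)
side mat 0.5 [380. 345.] 1463 top z 0.073 mid [ 0.636 -0.145] mean [ 0.639 -0.138] r 0.03 col [204. 199. 185.]
((0.6301798820495605, -0.11884621530771255), (0.04470355808734894, 0.10585885494947433), 4.803506851196289)
side timer 0.84 [329. 214.] 639 top z 0.02 mid [0.608 0.232] mean [0.608 0.231] r 0.04 col [182. 184. 172.]
side beaker 0.83 [381. 342.] 1500 top z 0.073 mid [ 0.636 -0.145] mean [ 0.638 -0.138] r 0.03 col [204. 199. 185.]
side beaker 0.27 [290. 305.] 921 top z 0.042 mid [ 0.502 -0.021] mean [ 0.501 -0.024] r 0.029 col [112. 113. 109.]
side amber_bottle 0.97 [378. 181.] 938 top z 0.105 mid [0.731 0.285] mean [0.731 0.283] r 0.021 col [119.  92.  74.]
```

View pics/1.png

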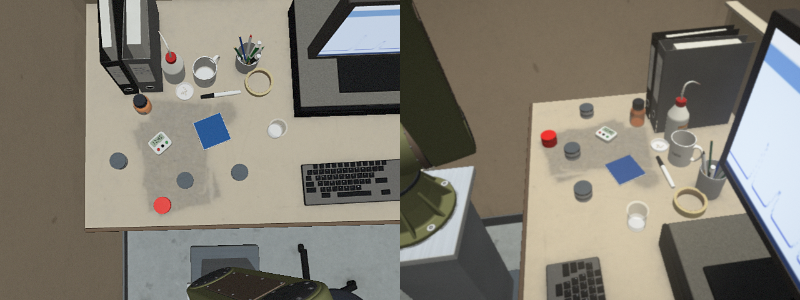

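View pics/2.png

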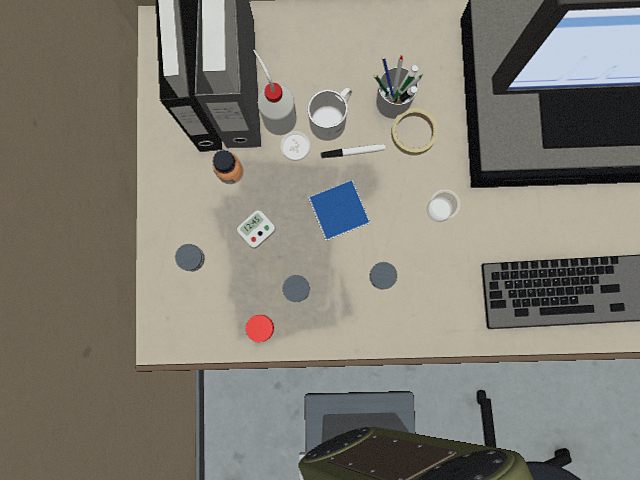

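Top view: the grey tins are at px (383,275), (296,289) and (190,258). The red look-alike is at (259,328) and the blue mat at (340,210). The network results agree with the picture. I'll move over the first tin at (0.501, -0.022), with the yaw turned to 0.

Call:
move_arm(targets=[[1, 8.88, -6.32, 1.9, 0, 0, 0.44], [1, 8.88, -6.32, 1.9, 0, 0, 0.44], [1, 8.88, -6.32, 1.9, 0, 0, 0.44], [1, 8.88, -6.32, 1.9, 0, 0, 0.44], [1, 8.88, -6.32, 1.9, 0, 0, 0.44], [1, 8.88, -6.32, 1.9, 0, 0, 0.44], [1, 8.88, -6.32, 1.9, 0, 0, 0.44], [1, 8.88, -6.32, 1.9, 0, 0, 0.44], [1, 8.88, -6.32, 1.9, 0, 0, 0.44], [1, 8.88, -6.32, 1.9, 0, 0, 0.44], [1, 8.88, -6.32, 1.9, 0, 0, 0.44], [1, 8.88, -6.32, 1.9, 0, 0, 0.44]], grip_force=40)

```text
time_s: 1.8
ee_pos: [0.5024, -0.019, 0.1236]
eef_rot: [-3.141, 0.001, 0.004]
force: [-0.4, -1.0, -0.9]
grip_width: 0.0937
grip_force: 0.0
```

Call:
move_arm(targets=[[1, -0.02, 0.06, 0.6, 0, 0, 0], [1, -0.02, 0.06, 1.2, 0, 0, 0], [1, -0.02, 0.06, 1.7, 0, 0, 0], [1, -0.02, 0.06, 2.0, 0, 0, 0], [1, -0.02, 0.06, 2.07, 0, 0, 0], [-1, -0.02, 0.06, 2.07, 0, 0, 0], [-1, -0.02, 0.06, 2.07, 0, 0, 0], [-1, -0.02, 0.06, 2.07, 0, 0, 0], [-1, -0.02, 0.06, 2.07, 0, 0, 0], [-1, -0.02, 0.06, 2.07, 0, 0, 0], [-1, -0.02, 0.06, 2.07, 0, 0, 0]], grip_force=40)

```text
time_s: 2.9
ee_pos: [0.5006, -0.0255, 0.0214]
eef_rot: [-3.141, -0.001, -0.0]
force: [-1.0, 2.6, 5.4]
grip_width: 0.0535
grip_force: 40.0
```

Call:
move_arm(targets=[[-1, 0, 0, -0.1, 0, 0, 0], [-1, 0, 0, -0.4, 0, 0, 0], [-1, 0, 0, -0.7, 0, 0, 0], [-1, 0, 0, -0.8, 0, 0, 0], [-1, 0, 0, -0.8, 0, 0, 0], [-1, 0, 0, -0.8, 0, 0, 0], [-1, 0, 0, -0.8, 0, 0, 0], [-1, 0, 0, -0.8, 0, 0, 0]])

```text
time_s: 3.7
ee_pos: [0.5001, -0.0257, 0.0604]
eef_rot: [-3.142, 0.001, -0.0]
force: [1.0, -0.6, -3.7]
grip_width: 0.0537
grip_force: 40.0
```

```bash
cat > f.py <<'E'
from h import *
F=[]
for _ in range(3): ctrl.camera("side"); F.append(ctrl.get_obs()["force"])
o=ctrl.get_obs();print(np.mean(F,0).round(2),o["ee_pos"],o["eef_rot"],o["grip_width"])
E
python3 f.py
```

```text
[ 0.13 -0.19 -3.31] [ 0.50026838 -0.02568392  0.06068209] [-3.14155420e+00  4.43093464e-04 -1.71112614e-04] 0.05327816159044019
```

The first tin weighs about 3.3 N, so it's the 350 g one. I'll set it back and go to the second tin at (0.481, 0.154).

Call:
move_arm(targets=[[-1, 0, 0, 0.4, 0, 0, 0], [-1, 0, 0, 0.7, 0, 0, 0], [-1, 0, 0, 0.79, 0, 0, 0], [-1, 0, 0, 0.79, 0, 0, 0], [1, 0, 0, 0.79, 0, 0, 0], [1, 0, 0, 0.79, 0, 0, 0], [1, 0, 0, 0.79, 0, 0, 0], [1, 0, 0, 0.79, 0, 0, 0], [1, 0, 0, 0.0, 0, 0, 0], [1, 0, 0, -0.9, 0, 0, 0], [1, -0.1, -0.9, -1.0, 0, 0, 0], [1, -0.2, -1.8, -1.0, 0, 0, 0]])

```text
time_s: 5.05
ee_pos: [0.4911, 0.0648, 0.1129]
eef_rot: [-3.141, -0.004, -0.003]
force: [0.5, 0.9, -0.7]
grip_width: 0.0937
grip_force: 0.0
```

Call:
move_arm(targets=[[1, -0.19, -0.9, 0, 0, 0, 0], [1, -0.19, -1.79, 0, 0, 0, 0], [1, -0.19, -1.79, 0, 0, 0, 0], [1, -0.19, -1.79, 0.7, 0, 0, 0], [1, -0.19, -1.79, 1.3, 0, 0, 0], [1, -0.19, -1.79, 1.7, 0, 0, 0], [1, -0.19, -1.79, 1.79, 0, 0, 0], [-1, -0.19, -1.79, 1.79, 0, 0, 0], [-1, -0.19, -1.79, 1.79, 0, 0, 0], [-1, -0.19, -1.79, 1.79, 0, 0, 0], [-1, -0.19, -1.79, 1.79, 0, 0, 0], [-1, -0.19, -1.79, 1.79, 0, 0, 0]])

```text
time_s: 6.25
ee_pos: [0.4811, 0.1539, 0.022]
eef_rot: [-3.141, -0.001, -0.0]
force: [0.6, 0.2, -0.0]
grip_width: 0.0575
grip_force: 0.0
```

Call:
move_arm(targets=[[-1, 0, 0, 0, 0, 0, 0], [-1, 0, 0, 0, 0, 0, 0], [-1, 0, 0, -0.1, 0, 0, 0], [-1, 0, 0, -0.4, 0, 0, 0], [-1, 0, 0, -0.8, 0, 0, 0], [-1, 0, 0, -1.1, 0, 0, 0], [-1, 0, 0, -1.2, 0, 0, 0], [-1, 0, 0, -1.2, 0, 0, 0], [-1, 0, 0, -1.2, 0, 0, 0], [-1, 0, 0, -1.2, 0, 0, 0]])

```text
time_s: 7.25
ee_pos: [0.4805, 0.1537, 0.0806]
eef_rot: [3.141, 0.001, -0.0]
force: [0.1, -0.2, -0.9]
grip_width: 0.0541
grip_force: 40.0
```

```bash
python3 f.py
```

```text
[-0.02  0.02 -1.74] [0.4807026  0.15376304 0.0809587 ] [ 3.14139969e+00  8.21385238e-04 -1.93046769e-04] 0.05390511753132158
```

The second tin weighs about 1.7 N, so it's the 150 g one. That leaves the third, at (0.5505, 0.369), as the heaviest. I'll put this one back and fetch the third.

Call:
move_arm(targets=[[-1, 0, 0, 0.5, 0, 0, 0], [-1, 0, 0, 0.9, 0, 0, 0], [-1, 0, 0, 1.12, 0, 0, 0], [-1, 0, 0, 1.19, 0, 0, 0], [-1, 0, 0, 1.19, 0, 0, 0], [1, 0, 0, 1.19, 0, 0, 0], [1, 0, 0, 1.19, 0, 0, 0], [1, 0, 0, 1.19, 0, 0, 0], [1, 0, 0, 1.19, 0, 0, 0], [1, 0, 0, 0.4, 0, 0, 0], [1, 0, 0, -0.4, 0, 0, 0], [1, 0.1, -0.5, -0.8, 0, 0, 0]])

```text
time_s: 8.6
ee_pos: [0.4867, 0.1779, 0.1247]
eef_rot: [-3.141, -0.003, -0.002]
force: [-0.8, -0.4, -1.0]
grip_width: 0.0939
grip_force: 0.0
```

Call:
move_arm(targets=[[1, 0.32, -0.9, 0, 0, 0, 0], [1, 0.64, -1.8, 0, 0, 0, 0], [1, 0.96, -2.7, 0, 0, 0, 0], [1, 1.3, -3.6, 0, 0, 0, 0], [1, 1.3, -3.8, 0, 0, 0, 0], [1, 1.3, -3.8, 0, 0, 0, 0], [1, 1.3, -3.8, 0.6, 0, 0, 0], [1, 1.3, -3.8, 1.2, 0, 0, 0], [1, 1.3, -3.8, 1.7, 0, 0, 0], [1, 1.3, -3.8, 1.95, 0, 0, 0]])

```text
time_s: 9.6
ee_pos: [0.5502, 0.3668, 0.022]
eef_rot: [3.14, 0.002, -0.001]
force: [0.1, 0.0, -0.4]
grip_width: 0.094
grip_force: 0.0
```

Call:
move_arm(targets=[[-1, 0, -0.03, 0, 0, 0, 0], [-1, 0, -0.03, 0, 0, 0, 0], [-1, 0, -0.03, 0, 0, 0, 0], [-1, 0, -0.03, 0, 0, 0, 0], [-1, 0, -0.03, 0, 0, 0, 0], [-1, 0, -0.03, 0, 0, 0, 0], [-1, 0, -0.03, 0, 0, 0, 0], [-1, 0, -0.03, 0, 0, 0, 0]], grip_force=45)

```text
time_s: 10.4
ee_pos: [0.5512, 0.3706, 0.0247]
eef_rot: [-3.141, -0.001, -0.0]
force: [-1.0, 1.2, 6.2]
grip_width: 0.054
grip_force: 45.0
```

Call:
move_arm(targets=[[-1, 0, 0, -0.1, 0, 0, 0], [-1, 0, 0, -0.4, 0, 0, 0], [-1, 0, 0, -0.8, 0, 0, 0], [-1, 0, 0, -1.2, 0, 0, 0], [-1, 0, 0, -1.3, 0, 0, 0], [-1, 0, 0, -1.3, 0, 0, 0], [-1, 0, 0, -1.3, 0, 0, 0], [-1, 0, 0, -1.3, 0, 0, 0]])

```text
time_s: 11.2
ee_pos: [0.5505, 0.37, 0.0877]
eef_rot: [3.141, 0.002, -0.0]
force: [0.2, -0.8, -6.9]
grip_width: 0.0539
grip_force: 45.0
```

```bash
python3 f.py
```

```text
[-0.35 -0.25 -6.45] [0.55073734 0.37017246 0.08824651] [ 3.14106680e+00  9.14291048e-04 -1.91586654e-04] 0.054370404267797885
```

The third tin weighs 6.45 N, so it's the 650 g one. I'll carry it over the mat.

Call:
move_arm(targets=[[-1, 0.1, 0.3, 0, 0, 0, 0], [-1, 0.3, 0.9, 0, 0, 0, 0], [-1, 0.5, 1.6, 0, 0, 0, 0], [-1, 0.7, 2.3, 0, 0, 0, 0], [-1, 0.9, 3.0, 0, 0, 0, 0], [-1, 1.1, 3.7, 0, 0, 0, 0], [-1, 1.3, 4.4, 0, 0, 0, 0], [-1, 1.5, 5.1, 0, 0, 0, 0], [-1, 1.7, 5.7, 0, 0, 0, 0], [-1, 1.85, 6.1, 0, 0, 0, 0], [-1, 1.85, 6.16, 0, 0, 0, 0], [-1, 1.85, 6.16, 0, 0, 0, 0]])

```text
time_s: 12.55
ee_pos: [0.6432, 0.0613, 0.0887]
eef_rot: [-3.142, 0.0, -0.002]
force: [-0.2, 0.2, -6.9]
grip_width: 0.0542
grip_force: 45.0
```

Call:
move_arm(targets=[[-1, 0, 0, 0, 0, 0, 0], [-1, 0, 0, 0.2, 0, 0, 0], [-1, 0, 0, 0.5, 0, 0, 0], [-1, 0, 0, 0.75, 0, 0, 0], [-1, 0, 0, 0.85, 0, 0, 0], [-1, 0, 0, 0.85, 0, 0, 0], [-1, 0, 0, 0.85, 0, 0, 0]])

```text
time_s: 13.25
ee_pos: [0.6436, 0.0623, 0.0466]
eef_rot: [-3.142, -0.0, -0.0]
force: [-0.4, -0.2, -6.1]
grip_width: 0.0539
grip_force: 45.0
```

```bash
python3 f.py
python3 - <<'E'
from h import *
ims=[]
for cam in("side","top"):
    im,d=ctrl.camera(cam);ims.append(im)
    for n in("tin_a","mat"):
      for r in ctrl.cut_out(cam,n):
        P=w(cam,d,r["region"])
        if len(P)>20: print(cam,n,round(r["score"],2),np.round(r["point"]),P.min(0).round(3),P.max(0).round(3))
cv2.imwrite("pics/3.png",np.hstack([ims[0][150:450,200:500],ims[1][80:380,180:480]])[:,:,::-1])
E
```

```text
[-0.33 -0.36 -5.95] [0.64373082 0.06228318 0.04707837] [-3.14152774e+00 -1.07412108e-03 -2.58206365e-04] 0.053920193117044164
side tin_a 0.92 [292. 306.] [ 0.474 -0.056 -0.002] [0.532 0.019 0.044]
side tin_a 0.7 [277. 243.] [ 0.451  0.123 -0.003] [0.509 0.199 0.045]
side tin_a 0.64 [356. 262.] [ 0.612 -0.022 -0.   ] [0.671 0.144 0.135]
side tin_a 0.62 [238. 223.] [ 0.371  0.199 -0.   ] [0.431 0.305 0.045]
side mat 0.73 [358. 275.] [ 0.58  -0.003 -0.001] [0.705 0.11  0.03 ]
top tin_a 0.83 [297. 288.] [0.454 0.12  0.   ] [0.507 0.181 0.457]
top tin_a 0.73 [258. 327.] [ 0.375  0.202 -0.004] [0.43  0.261 0.049]
```

View pics/3.png

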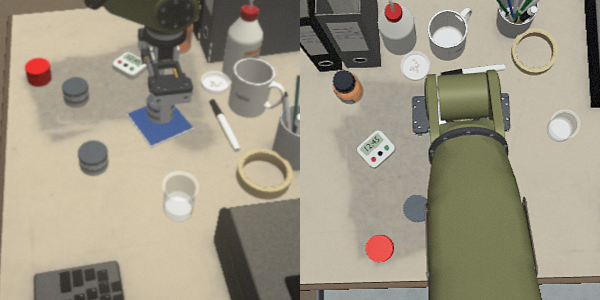

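The side view shows the tin hanging upright over the middle of the mat, at crop px (160,107), and the other tins standing. I'll lower it slowly.

Call:
move_arm(targets=[[-1, -0.01, 0, 0.12, 0, 0, 0], [-1, -0.01, 0, 0.22, 0, 0, 0], [-1, -0.01, 0, 0.27, 0, 0, 0], [-1, -0.01, 0, 0.3, 0, 0, 0], [-1, -0.01, 0, 0.3, 0, 0, 0], [-1, -0.01, 0, 0.3, 0, 0, 0]])

```text
time_s: 14.3
ee_pos: [0.643, 0.0623, 0.0315]
eef_rot: [-3.142, -0.0, -0.0]
force: [1.0, -0.5, -6.1]
grip_width: 0.0539
grip_force: 45.0
```

Call:
move_arm(targets=[[-1, 0, 0, 0.03, 0, 0, 0], [-1, 0, 0, 0.03, 0, 0, 0], [-1, 0, 0, 0.06, 0, 0, 0], [-1, 0, 0, 0.06, 0, 0, 0]])

```text
time_s: 14.7
ee_pos: [0.6433, 0.0623, 0.0306]
eef_rot: [-3.142, -0.001, -0.0]
force: [-10.0, -1.2, 15.6]
grip_width: 0.0541
grip_force: 45.0
```

Contact. I'll release, then go to the 350 g tin.

Call:
move_arm(targets=[[-1, 0, 0, -0.04, 0, 0, 0], [1, 0, 0, -0.04, 0, 0, 0], [1, 0, 0, -0.04, 0, 0, 0], [1, 0, 0, -0.04, 0, 0, 0], [1, 0, 0, -0.04, 0, 0, 0], [1, 0, 0, -0.5, 0, 0, 0], [1, 0, 0, -1.1, 0, 0, 0], [1, 0, 0, -1.8, 0, 0, 0], [1, -0.5, 0.3, -1.9, 0, 0, 0], [1, -1.2, 0.75, -1.9, 0, 0, 0], [1, -2.0, 1.25, -1.9, 0, 0, 0], [1, -2.86, 1.76, -1.9, 0, 0, 0]])

```text
time_s: 15.9
ee_pos: [0.4984, -0.0263, 0.1234]
eef_rot: [3.142, -0.0, 0.0]
force: [0.9, -0.4, 0.7]
grip_width: 0.0938
grip_force: 0.0
```

Call:
move_arm(targets=[[1, 0, 0, 0, 0, 0, 0], [1, 0, 0, 0, 0, 0, 0], [1, 0, 0, 0.6, 0, 0, 0]])

```text
time_s: 16.2
ee_pos: [0.5031, -0.0257, 0.0965]
eef_rot: [3.141, -0.008, -0.0]
force: [0.5, 0.6, -1.5]
grip_width: 0.0939
grip_force: 0.0
```

```bash
cat > c.py <<'E'
from h import *
im,d=ctrl.camera("side")
for r in ctrl.cut_out("side","tin_a"):
    P=w("side",d,r["region"])
    if len(P)<20: continue
    zt=np.percentile(P[:,2],90);T=P[abs(P[:,2]-zt)<.005]
    print(round(r["score"],2),np.round(r["point"]),"ztop",zt.round(3),((T.min(0)+T.max(0))/2).round(4)[:2],(T.max(0)-T.min(0)).round(3)[:2])
o=ctrl.get_obs();print(o["ee_pos"],o["time_s"])
cv2.imwrite("pics/s%d.png"%(o["time_s"]*100),cv2.resize(im[150:390,230:470],(600,600))[:,:,::-1])
E
python3 c.py
```

```text
0.92 [292. 312.] ztop 0.042 [ 0.5016 -0.0287] [0.054 0.051]
0.84 [239. 224.] ztop 0.042 [0.4036 0.2273] [0.052 0.056]
0.63 [266. 244.] ztop 0.043 [0.4742 0.1517] [0.04 0.05]
0.57 [361. 260.] ztop 0.048 [0.6421 0.0603] [0.055 0.053]
[ 0.49947674 -0.02507372  0.09107568] 16.3
```

Call:
move_arm(targets=[[1, 0.02, 0, 0.5, 0, 0, 0], [1, 0.02, 0, 1.0, 0, 0, 0], [1, 0.02, 0, 1.3, 0, 0, 0], [1, 0.02, 0, 1.38, 0, 0, 0], [-1, 0.02, 0, 1.38, 0, 0, 0], [-1, 0.02, 0, 1.38, 0, 0, 0], [-1, 0.02, 0, 1.38, 0, 0, 0], [-1, 0.02, 0, 1.38, 0, 0, 0], [-1, 0.02, 0, 1.38, 0, 0, 0], [-1, 0.02, 0, 1.38, 0, 0, 0], [-1, 0.02, 0, 1.38, 0, 0, 0], [-1, 0.02, 0, 1.38, 0, 0, 0]], grip_force=40)

```text
time_s: 17.5
ee_pos: [0.501, -0.0257, 0.0248]
eef_rot: [3.142, -0.0, -0.0]
force: [-2.1, -0.4, 5.2]
grip_width: 0.0534
grip_force: 40.0
```

Call:
move_arm(targets=[[-1, 0, 0, -0.1, 0, 0, 0], [-1, 0, 0, -0.4, 0, 0, 0], [-1, 0, 0, -0.9, 0, 0, 0], [-1, 0, 0, -1.4, 0, 0, 0], [-1, 0, 0, -1.8, 0, 0, 0], [-1, 0, 0, -1.9, 0, 0, 0], [-1, 0, 0, -1.9, 0, 0, 0], [-1, 0, 0, -1.9, 0, 0, 0]])

```text
time_s: 18.3
ee_pos: [0.5003, -0.0256, 0.1183]
eef_rot: [-3.141, 0.002, -0.0]
force: [-0.4, -0.7, -3.7]
grip_width: 0.0536
grip_force: 40.0
```

```bash
python3 f.py
```

```text
[ 0.38 -0.04 -3.51] [ 0.500415   -0.02562051  0.11841891] [-3.14135692e+00  1.78951142e-03 -1.57611705e-04] 0.05312089255645761
```

Call:
move_arm(targets=[[-1, 0.3, -0.2, 0, 0, 0, 0], [-1, 0.8, -0.5, 0, 0, 0, 0], [-1, 1.4, -0.86, 0, 0, 0, 0], [-1, 2.0, -1.24, 0, 0, 0, 0], [-1, 2.5, -1.55, 0, 0, 0, 0], [-1, 2.8, -1.73, 0, 0, 0, 0], [-1, 2.85, -1.76, 0, 0, 0, 0], [-1, 2.85, -1.76, 0, 0, 0, 0], [-1, 2.85, -1.76, 0.3, 0, 0, 0], [-1, 2.85, -1.76, 0.55, 0, 0, 0], [-1, 2.85, -1.76, 0.7, 0, 0, 0], [-1, 2.85, -1.76, 0.7, 0, 0, 0]])

```text
time_s: 19.65
ee_pos: [0.6424, 0.062, 0.0826]
eef_rot: [3.141, 0.003, -0.001]
force: [1.1, 0.2, -3.8]
grip_width: 0.0531
grip_force: 40.0
```

```bash
python3 f.py
```

```text
[-0.33 -0.15 -3.27] [0.643565   0.06222564 0.08486783] [-3.14154542e+00 -6.24869171e-04 -3.05353142e-04] 0.05352842141407108
```

Call:
move_arm(targets=[[-1, -0.01, 0, 0.1, 0, 0, 0], [-1, -0.01, 0, 0.18, 0, 0, 0], [-1, -0.01, 0, 0.23, 0, 0, 0], [-1, -0.01, 0, 0.25, 0, 0, 0], [-1, -0.01, 0, 0.25, 0, 0, 0], [-1, -0.01, 0, 0.25, 0, 0, 0]])

```text
time_s: 20.4
ee_pos: [0.643, 0.0623, 0.0721]
eef_rot: [-3.142, -0.0, -0.0]
force: [-0.1, 0.1, -3.8]
grip_width: 0.053
grip_force: 40.0
```

Call:
move_arm(targets=[[-1, 0, 0, 0.015, 0, 0, 0], [-1, 0, 0, 0.015, 0, 0, 0], [-1, 0, 0, 0.03, 0, 0, 0], [-1, 0, 0, 0.03, 0, 0, 0]])

```text
time_s: 20.8
ee_pos: [0.643, 0.0623, 0.0708]
eef_rot: [-3.142, -0.0, -0.0]
force: [-1.4, 0.0, -0.2]
grip_width: 0.0535
grip_force: 40.0
```

Call:
move_arm(targets=[[-1, 0, 0, 0.01, 0, 0, 0], [1, 0, 0, 0.01, 0, 0, 0], [1, 0, 0, 0.01, 0, 0, 0], [1, 0, 0, 0.01, 0, 0, 0], [1, 0, 0, 0.01, 0, 0, 0], [1, 0, 0, -0.5, 0, 0, 0], [1, 0, 0, -1.1, 0, 0, 0], [1, 0, 0, -1.5, 0, 0, 0], [1, -0.5, -0.28, -1.5, 0, 0, 0], [1, -1.3, -0.73, -1.5, 0, 0, 0], [1, -2.1, -1.18, -1.5, 0, 0, 0], [1, -2.9, -1.63, -1.5, 0, 0, 0]])

```text
time_s: 22.0
ee_pos: [0.4963, 0.1443, 0.1454]
eef_rot: [-3.141, -0.0, -0.001]
force: [1.0, 0.8, 0.4]
grip_width: 0.0937
grip_force: 0.0
```

Call:
move_arm(targets=[[1, -0.35, -0.2, 0, 0, 0, 0], [1, -0.35, -0.2, 0, 0, 0, 0], [1, -0.35, -0.2, 0, 0, 0, 0], [1, -0.35, -0.2, 0, 0, 0, 0]])

```text
time_s: 22.4
ee_pos: [0.4812, 0.1534, 0.1454]
eef_rot: [-3.142, -0.0, -0.001]
force: [-1.1, -0.1, -0.6]
grip_width: 0.0941
grip_force: 0.0
```

```bash
python3 c.py; ls pics
```

```text
0.95 [238. 223.] ztop 0.042 [0.4035 0.2264] [0.052 0.054]
0.91 [278. 244.] ztop 0.042 [0.4812 0.1523] [0.054 0.057]
0.69 [361. 250.] ztop 0.088 [0.6434 0.0613] [0.054 0.054]
0.62 [361. 267.] ztop 0.046 [0.6404 0.0504] [0.051 0.034]
[0.48106774 0.15330213 0.14523768] 22.5
1.png
2.png
3.png
s1630.png
s2250.png
```

Call:
move_arm(targets=[[1, 0, 0, 0.8, 0, 0, 0], [1, 0, 0, 1.6, 0, 0, 0], [1, 0, 0, 2.2, 0, 0, 0], [1, 0, 0, 2.4, 0, 0, 0], [1, 0, 0, 2.46, 0, 0, 0], [-1, 0, 0, 2.46, 0, 0, 0], [-1, 0, 0, 2.46, 0, 0, 0], [-1, 0, 0, 2.46, 0, 0, 0], [-1, 0, 0, 2.46, 0, 0, 0], [-1, 0, 0, 2.46, 0, 0, 0], [-1, 0, 0, 2.46, 0, 0, 0], [-1, 0, 0, 2.46, 0, 0, 0]], grip_force=35)

```text
time_s: 23.7
ee_pos: [0.4806, 0.1538, 0.0228]
eef_rot: [-3.142, -0.0, -0.0]
force: [-1.6, -1.0, 5.4]
grip_width: 0.0537
grip_force: 35.0
```

Call:
move_arm(targets=[[-1, 0, 0, 0, 0, 0, 0], [-1, 0, 0, -0.1, 0, 0, 0], [-1, 0, 0, -0.5, 0, 0, 0], [-1, 0, 0, -1.1, 0, 0, 0], [-1, 0, 0, -1.7, 0, 0, 0], [-1, 0, 0, -2.3, 0, 0, 0], [-1, 0, 0, -2.7, 0, 0, 0], [-1, 0, 0, -2.8, 0, 0, 0], [-1, 0, 0, -2.8, 0, 0, 0], [-1, 0, 0, -2.8, 0, 0, 0]])

```text
time_s: 24.7
ee_pos: [0.4799, 0.1537, 0.1611]
eef_rot: [3.141, 0.002, -0.0]
force: [0.6, -0.3, -1.3]
grip_width: 0.0541
grip_force: 35.0
```

```bash
python3 f.py
```

```text
[-0.78 -0.04 -1.69] [0.47999534 0.15371416 0.16134113] [ 3.14118183e+00  1.88371935e-03 -2.32839312e-04] 0.05414262289061924
```

Call:
move_arm(targets=[[-1, 0.3, 0.17, 0, 0, 0, 0], [-1, 0.8, 0.45, 0, 0, 0, 0], [-1, 1.4, 0.78, 0, 0, 0, 0], [-1, 2.0, 1.12, 0, 0, 0, 0], [-1, 2.6, 1.46, 0, 0, 0, 0], [-1, 3.0, 1.68, 0, 0, 0, 0], [-1, 3.2, 1.8, 0, 0, 0, 0], [-1, 3.26, 1.83, 0, 0, 0, 0], [-1, 3.26, 1.83, 0, 0, 0, 0], [-1, 3.26, 1.83, 0.3, 0, 0, 0], [-1, 3.26, 1.83, 0.6, 0, 0, 0], [-1, 3.26, 1.83, 0.75, 0, 0, 0]])

```text
time_s: 26.05
ee_pos: [0.6422, 0.0626, 0.1223]
eef_rot: [3.142, 0.003, 0.0]
force: [0.2, -0.2, -1.6]
grip_width: 0.0543
grip_force: 35.0
```

```bash
python3 f.py
```

```text
[ 0.23  0.03 -2.13] [0.64301107 0.06245013 0.12420812] [3.14158183e+00 1.26136125e-03 3.66893631e-05] 0.054084147674299435
```

Call:
move_arm(targets=[[-1, 0, 0, 0.1, 0, 0, 0], [-1, 0, 0, 0.18, 0, 0, 0], [-1, 0, 0, 0.23, 0, 0, 0], [-1, 0, 0, 0.26, 0, 0, 0], [-1, 0, 0, 0.26, 0, 0, 0], [-1, 0, 0, 0.26, 0, 0, 0]])

```text
time_s: 26.8
ee_pos: [0.6435, 0.0623, 0.1121]
eef_rot: [-3.142, -0.0, -0.0]
force: [-0.0, 0.2, -1.4]
grip_width: 0.0543
grip_force: 35.0
```

Call:
move_arm(targets=[[-1, 0, 0, 0.02, 0, 0, 0], [-1, 0, 0, 0.02, 0, 0, 0], [-1, 0, 0, 0.02, 0, 0, 0]])

```text
time_s: 27.1
ee_pos: [0.6434, 0.0623, 0.111]
eef_rot: [-3.142, -0.0, -0.0]
force: [0.2, -0.6, -1.9]
grip_width: 0.0542
grip_force: 35.0
```

Call:
move_arm(targets=[[-1, 0, 0, 0.02, 0, 0, 0], [-1, 0, 0, 0.02, 0, 0, 0], [-1, 0, 0, 0.02, 0, 0, 0]])

```text
time_s: 27.4
ee_pos: [0.6434, 0.0623, 0.1099]
eef_rot: [-3.142, 0.0, -0.0]
force: [0.1, -0.1, -2.0]
grip_width: 0.0539
grip_force: 35.0
```

Call:
move_arm(targets=[[-1, 0, 0, 0.015, 0, 0, 0], [-1, 0, 0, 0.015, 0, 0, 0], [-1, 0, 0, 0.015, 0, 0, 0]])

```text
time_s: 27.7
ee_pos: [0.6434, 0.0623, 0.1092]
eef_rot: [3.142, 0.0, -0.0]
force: [0.1, 0.0, -1.1]
grip_width: 0.0541
grip_force: 35.0
```

Call:
move_arm(targets=[[-1, 0, 0, 0.015, 0, 0, 0], [-1, 0, 0, 0.015, 0, 0, 0], [-1, 0, 0, 0.015, 0, 0, 0]])

```text
time_s: 28.0
ee_pos: [0.6436, 0.0623, 0.1088]
eef_rot: [-3.142, -0.001, -0.0]
force: [-1.0, 0.4, 3.0]
grip_width: 0.0541
grip_force: 35.0
```

Contact. I'll release, rise and back away from the camera's line of sight.

Call:
move_arm(targets=[[-1, 0, 0, 0.0, 0, 0, 0], [1, 0, 0, 0, 0, 0, 0], [1, 0, 0, 0, 0, 0, 0], [1, 0, 0, 0, 0, 0, 0], [1, 0, 0, 0, 0, 0, 0], [1, 0, 0, -0.4, 0, 0, 0], [1, 0, 0, -1.0, 0, 0, 0], [1, 0, 0, -1.5, 0, 0, 0], [1, -0.7, 0, -1.6, 0, 0, 0], [1, -1.6, 0, -1.6, 0, 0, 0], [1, -2.5, 0.3, -1.6, 0, 0, 0], [1, -3.4, 0.8, -1.6, 0, 0, 0]])

```text
time_s: 29.2
ee_pos: [0.4727, 0.0234, 0.1882]
eef_rot: [-3.141, -0.0, 0.001]
force: [0.4, -0.4, 1.1]
grip_width: 0.0939
grip_force: 0.0
```

Call:
move_arm(targets=[[1, -0.8, 1, 0, 0, 0, 0], [1, -1.4, 2, 0, 0, 0, 0], [1, -1.9, 3, 0, 0, 0, 0], [1, -2.4, 4, 0, 0, 0, 0], [1, -2.4, 5, 0, 0, 0, 0], [1, -2.4, 5, 0, 0, 0, 0], [1, -2.4, 5, 0, 0, 0, 0]])

```text
time_s: 29.9
ee_pos: [0.3537, -0.2297, 0.1885]
eef_rot: [3.141, -0.0, -0.004]
force: [-0.1, 0.7, 0.2]
grip_width: 0.0939
grip_force: 0.0
```

```bash
python3 c.py
python3 - <<'E'
from h import *
im,d=ctrl.camera("top")
for n in("tin_a","mat","timer","beaker","amber_bottle"):
  for r in ctrl.cut_out("top",n)[:4]:
    P=w("top",d,r["region"])
    if len(P)<20: continue
    zt=np.percentile(P[:,2],90);T=P[abs(P[:,2]-zt)<.005]
    print(n,round(r["score"],2),zt.round(3),((T.min(0)+T.max(0))/2).round(4)[:2])
s=cv2.imread(sorted(__import__("glob").glob("pics/s*.png"))[-1])
cv2.imwrite("pics/4.png",np.hstack([cv2.resize(s,(400,400)),cv2.resize(im[100:360,180:440],(400,400))[:,:,::-1]]))
E
```

```text
0.86 [362. 255.] ztop 0.085 [0.6425 0.0443] [0.051 0.022]
0.84 [364. 234.] ztop 0.128 [0.6436 0.0602] [0.054 0.056]
0.6 [361. 270.] ztop 0.045 [0.6396 0.0444] [0.047 0.024]
[ 0.35439882 -0.22706829  0.18833481] 30.0
tin_a 0.82 0.13 [0.6426 0.0614]
tin_a 0.74 0.044 [0.4037 0.2297]
tin_a 0.69 0.106 [0.7308 0.2865]
tin_a 0.63 0.089 [0.6227 0.0623]
mat 0.76 0.011 [0.643  0.0606]
timer 0.62 0.021 [0.6071 0.2338]
amber_bottle 0.7 0.106 [0.7308 0.2865]
```

View pics/4.png

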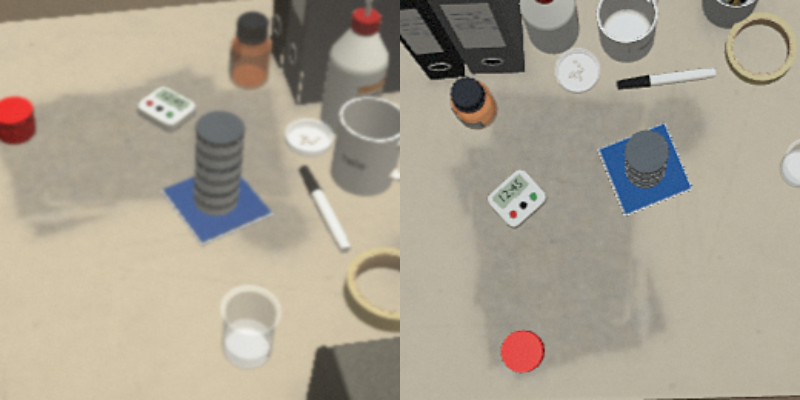

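Both views show all three tins stacked straight on the middle of the mat, at crop px (218,165) and (645,160). The timer, beaker and bottle haven't moved, and the gripper is clear.

```bash
python3 -c "
from station import ctrl
print(ctrl.hand_in())"
```

```text
the job is handed in; nothing more can be done
None
```

The three tins are stacked upright on the middle of the blue mat, with the 650 g tin at the bottom, the 350 g in the middle and the 150 g on top, and the job was handed in at about 30 s; no verdict was returned.

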